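# Change the rod in a marking fixture

## Task

Change the rod in the marking fixture: swing the head's lever up until it stands upright or beyond, take the marked brass rod out of the forks and lay it in the green cradle. Then take the plain steel rod from the blue cradle, lay it across both forks, centred end to end, and press it down past the sprung orange jaw until it is home and the jaw has closed over it. Finally swing the lever back down until its foot rests on the steel rod; leave the lock cylinder, brass block and orange key tag where they are.

Things in the scene. Friction and masses are not known exactly. Their poses are not given: they have to be found in the camera images.
- fixture: Grey base plate 112 x 166 x 12 mm, fixed to the bench, with two aluminium fork plates, an orange sprung jaw and a blue head with a lever. Origin on the bench below the middle of the seated rod; z up, the rod lies along y, the lever points to -x when down. Fork plates 8 mm thick at y = -32 and +32 mm, 56 mm clear between them for the fingers. Head at y = -60, x = 35 to 59, up to z = 78 mm.
- fork_seat (a point): Centre of a fully seated rod: fixture frame (0, 0, 52) mm, fixture's axes. Fork slots open upward, 11.4 mm wide, floor at z = 47 mm (base plate's top at 12). Front prong (-x side) reaches z = 60, then a lead-in slopes outward to z = 71, x = -18 mm; rear prong ends at z = 52. A flat anvil at y = -60, top at z = 47, carries the rod under the foot.
- jaw (a joint): Orange jaw: two upright fingers at fixture y = -41.5 and +41.5 mm, hinged low behind the rod. 0 = closed: round noses (radius 5, centre x = 7, z = 59 mm) overhang the seated rod; above them lead-ins slope back to z = 75. A rod pushed straight down or pulled straight up cams it back about 0.1 rad against its spring (4 to 15 N vertical), then it springs back to 0.
- lever (a joint): Lever of the head, hinged along the fixture's y at lever_pivot. 0 rad = down: arm level, its foot (9 mm round, 45 mm from the pivot) resting on the seated rod near its end and trapping it. Grows as the ball swings up; 1.57 = upright, stop at 1.9. From 1.3 the way above the forks is clear. Stiff hinge: stays where left, about 1.5 N at the ball moves it. Without a rod it sinks to -0.08.
- lever_ball (a point): Centre of the black ball, 16 mm across, on the lever's free end, 90 mm from the pivot; the arm behind it is 9 mm wide and 10 mm thick. Can be pinched from above along the fixture's y at any lever angle. At lever angle q it is at fixture x = 45 - 90 cos q, y = -60, z = 68 + 90 sin q mm.
- lever_pivot (a point): Pivot of the lever on the blue head: fixture frame (45, -60, 68) mm.
- brass_rod: Marked brass-coloured rod with thin dark rings near both ends, 10 mm diameter, 140 mm long, about 85 g. Origin at its centre, y along it. Starts seated in the forks.
- steel_rod: Plain steel rod, 10 mm diameter, 140 mm long, about 85 g. Origin at its centre, y along it. Starts in the blue cradle.
- cradle_blue: Blue plastic cradle fixed to the bench, base 56 x 90 x 6 mm, with two V supports 8 mm thick at its y = -36 and +36 mm (64 mm clear between them for the fingers). A rod lies in it along the cradle's y axis. Origin on the bench. Holds the steel rod at the start.
- cradle_green: Green plastic cradle, fixed, the same as the blue one; empty at the start; the place for the brass rod. On the straight way between the cradles and the fixture stand the grinder (up to 0.37 m high) and the red machine (up to 0.385 m): carry above 0.42 m, and lift straight up from the cradles.
- cradle_blue_seat (a point): Centre of a rod lying in the blue cradle, 30 mm above the bench.
- cradle_green_seat (a point): Centre of a rod lying in the green cradle, 30 mm above the bench. The V mouth is about 30 mm wide at 38 mm above the bench.
- lock_cylinder: Bystander: brass-coloured lock cylinder, 17 x 68 x 33 mm. Leave alone.
- brass_block: Bystander: small brass block 24 x 32 x 21 mm. Leave alone.
- key_tag_0: Bystander: orange key tag lying flat, 85 x 24 x 9 mm. Leave alone.

How it is judged:
By the outcome, as a careful person would: the job done as asked, in the order asked, and still so for the second after the job is handed in, with the robot touching nothing.
It also fails if it takes over 72 s, if anything falls off the work surface, if the arm or the gripper's body presses on something with over 40 N, if the wrist force passes 120 N, or if a joint passes its speed limit or range.

## Robot

A 6-joint arm with a two-finger parallel gripper is mounted at the origin on a cart in front of the work surface, level with it; the furniture and walls round the work are solid. World frame = base frame: x ahead of the robot, y to its left, z up, the work surface at z = 0. Lengths are in mm, angles in rad, forces in N, time in s.
With the tool pointing down it reaches from about 350 to 875 mm from the base axis. Payload 4.2 kg.
Tool frame: the origin (TCP) lies between the finger pads; the fingertips stand 17 mm ahead of it and the grasp point (between the pads) lies 2 mm behind it; z points along the fingers, y is the line along which they close (so a half turn about z gives the same grasp; the last joint's range is limited). The gripper opens to 85 mm and grips with 20 to 120 N. Pads are 22 mm wide; open, the fingers measure 114 mm over their backs; the gripper's body (76 mm by 85 mm) begins 54 mm behind the grasp point. The pads swing forward as they close: fully open they stand 13 mm farther back than shut.
Start: joints at [1.547, 0.385, 0.008, 0, -1.194, -0.259], TCP at [174.371, 600.162, 248.312] pointing down, gripper open.
Joint ranges: [-3.14, 3.14], [-1.21, 2.06], [-1.07, 1.41], [-3.16, 2.05], [-2.99, -0.16], [-3.1, 3.1]. Speed limits (rad/s): [2.79, 2.79, 3.14, 3.14, 3.14, 3.14].

## Interface

Orientations are given as a unit quaternion [x, y, z, w].
In Python, from bench import arm gives the robot as it stands.
- The arm moves only by the shell command python3 jog.py 'ROWS' [OPENING]. ROWS is rows parted by semicolons, their numbers by spaces, 1 to 10 of them, each of 6 numbers: dx, dy, dz in mm, then a rotation vector rx, ry, rz in rad; each row is the pose to reach, as a shift and turn from the pose commanded when the command began, along the tool's axes at that moment; what a row does not reach only later rows make up. A row lasts 1/10 s, in which the tool goes at most 50 mm and 0.15 rad, less where a joint would pass 70% of its speed; a pose out of reach is approached as far as the arm can. OPENING is the finger opening in mm, set as the command begins (- or left out keeps the last). The fingers move at their own pace and stop on an object; the grip force is fixed at half the most. Time passes only in rows, so rows that do not move let the fingers close. It prints the time, the measured TCP pose, the force, the opening and the grip force at its end.
- arm.read_state(): the state, without advancing time (a new reading comes with each control period).
- arm.get_image(name): name is "side" or "top" or "wrist"; returns the picture (480x640x3 uint8, blue, green, red); there is no depth.
- arm.get_calibration(name): a dict with "K" (3x3 intrinsics, pixels), "D" ([k1, k2, p1, p2, k3] as OpenCV has them; the pictures are not rectified), "rvec" (rotation vector, rad) and "tvec" (3), from world to camera coordinates, as OpenCV has them. Camera axes: x right, y down, z forward; pixel columns grow to the right and rows downward; lengths in mm; the calibration is good to about 2 mm. A picture is of the moment at which its call begins: read the wrist's pose just before it. get_calibration takes no time and is no camera call; for the wrist camera it gives the pose at the moment of the call.
- arm.job_done(): hands the job in; it is judged then, once.
The state is a dict: "clock": time; "joints": joint angles; "joint_vel": joint speeds; "joint_efforts": joint torques, N m; "position": TCP position; "ee_rot": TCP orientation; "contact_force": force on the tool from outside, world axes, zero at the start; "wrist_torque": the same for the moment, N m; "gripper_width": finger opening in mm; "grasp_force": force on a finger pad.
Only numpy, scipy, OpenCV 4.12 (cv2) and the standard library are available. Lean on these libraries where they do the work, as an engineer would, in place of code of your own. Each camera call takes 0.05 s, during which the arm holds its last target. There are 200 camera calls.

## Working session

There is one attempt and no reset: what is moved stays moved. The work goes in short steps, Python scripts to look and compute and a shell command to move; the robot and the scene stay as the last step left them, time stands still between calls to the robot, and variables do not carry over. Pictures are saved under pics/ and viewed, at most 10 in all, crops included, and the job is handed in when it is done.

```bash
ls; mkdir -p pics; python3 - <<'E'
from bench import arm
import cv2
print(arm.read_state())
for n in ("side","top"):
    cv2.imwrite(f"pics/{n}0.png",arm.get_image(n))
    print(n,arm.get_calibration(n))
E
```

```text
bench.py
jog.py
pics
{'clock': 0.0, 'joints': array([ 1.54660594e+00,  3.85570970e-01,  6.64427018e-03, -4.77495248e-04,
       -1.19399706e+00, -2.58592993e-01]), 'joint_vel': array([ 0.00140897, -0.00088674,  0.00075167, -0.00081462,  0.00062205,
        0.00195618]), 'joint_efforts': array([-1.69181008e-04, -3.92284226e+01,  1.88399863e+01,  4.18613836e+00,
       -4.60464129e-03,  3.92664077e-06]), 'position': array([174.23107495, 599.66644704, 247.2232471 ]), 'ee_rot': array([ 9.90007836e-01, -1.41008172e-01, -9.59991456e-05,  1.08236730e-03]), 'contact_force': array([ 0.04205335,  0.42716606, -0.43012315]), 'wrist_torque': array([-0.01501202, -0.00242169,  0.01928123]), 'grasp_force': 0.0, 'gripper_width': 85.39292264587127}
side {'K': array([[513.01803959,   0.        , 322.66372284],
       [  0.        , 513.01803959, 232.99405344],
       [  0.        ,   0.        ,   1.        ]]), 'D': array([0.01323981, 0.        , 0.        , 0.        , 0.        ]), 'rvec': array([ 2.22329371, -0.5133231 ,  0.22025477]), 'tvec': array([-464.61327291,  257.77766937, 1165.48680923])}
top {'K': array([[467.89381905,   0.        , 321.14018181],
       [  0.        , 467.89381905, 243.32583562],
       [  0.        ,   0.        ,   1.        ]]), 'D': array([-0.08123582,  0.        ,  0.        ,  0.        ,  0.        ]), 'rvec': array([ 2.18915181, -2.13555285,  0.0970512 ]), 'tvec': array([  60.83501088,  529.98880761, 1276.96735881])}
```
View pics/top0.png

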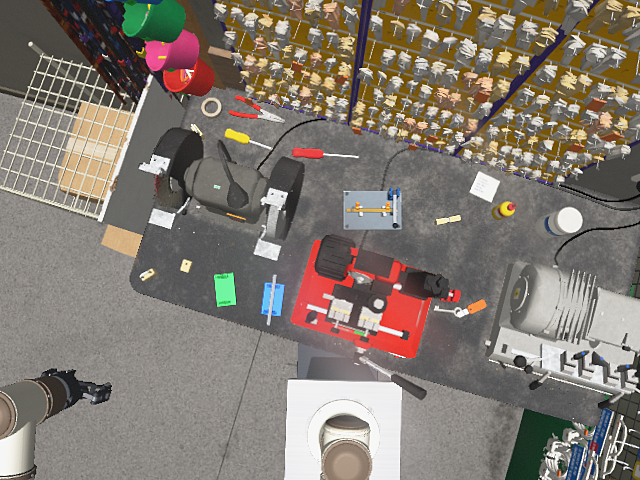

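View pics/side0.png

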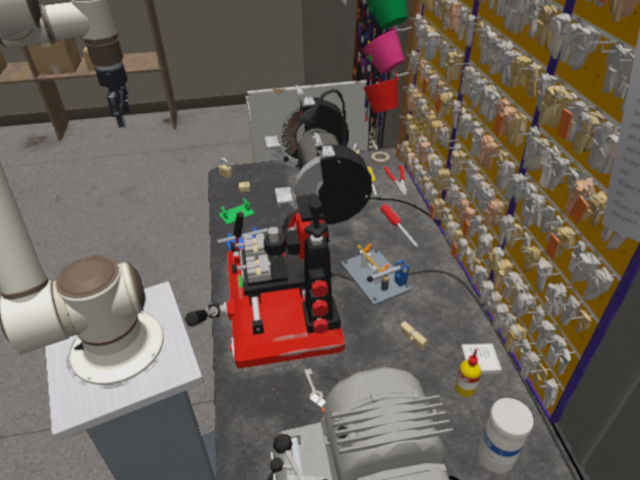

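Top: fixture plate around (372,210), with the head at its right (394,195). Green cradle at (225,289), blue cradle with the steel rod at (272,300). Next I'll zoom in on both for corner pixels.

```bash
python3 - <<'E'
import cv2,numpy as np
im=cv2.imread("pics/top0.png")
a=cv2.resize(im[182:238,336:412],None,fx=7,fy=7,interpolation=cv2.INTER_CUBIC)  #532x392
b=cv2.resize(im[264:334,206:292],None,fx=6,fy=6,interpolation=cv2.INTER_CUBIC)  #516x420
def grid(p,x0,y0,f):
    for k in range(0,p.shape[1]//f,10): cv2.putText(p,str(x0+k),(k*f,9),0,.35,(0,255,255)); p[:6,k*f]=255; p[::8,k*f]=(0,255,255)
    for k in range(0,p.shape[0]//f,10): cv2.putText(p,str(y0+k),(0,k*f+9),0,.35,(0,255,255)); p[k*f,::8]=(0,255,255)
grid(a,336,182,7);grid(b,206,264,6)
cv2.imwrite("pics/fx.png",a);cv2.imwrite("pics/cr.png",b)
E
```

View pics/fx.png

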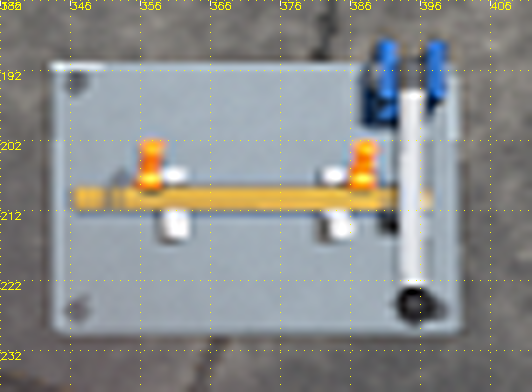

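View pics/cr.png

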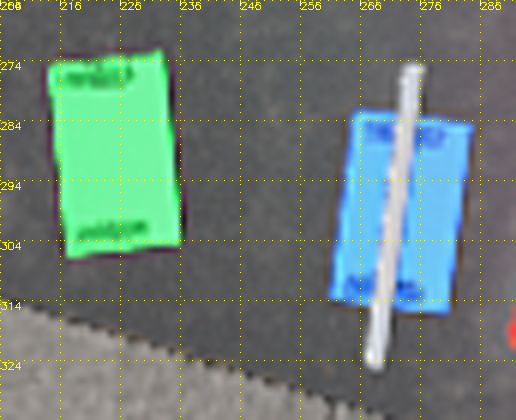

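Fixture crop: plate corners at about (343,191), (401,191), (344,229), (402,229), rod from 346 to 397 along row 210, ball at (394.5,225). Cradle crop: all four corners are visible on both cradles, and the steel rod runs from (274.5,275) to (268,325). Next I'll back-project these and check against the known sizes.

```bash
cat > h.py <<'E'
from bench import arm
import cv2,numpy as np
from scipy.optimize import least_squares
from scipy.spatial.transform import Rotation as R
def ray(c,uv):
    Rm=cv2.Rodrigues(c["rvec"])[0]
    p=cv2.undistortPoints(np.float64(uv).reshape(-1,1,2),c["K"],c["D"]).reshape(-1,2)
    return -Rm.T@c["tvec"], np.c_[p,np.ones(len(p))]@Rm
def at(c,uv,z):
    o,d=ray(c,uv); return o+d*((z-o[2])/d[:,2])[:,None]
def proj(c,P): return cv2.projectPoints(np.float64(P),c["rvec"],c["tvec"],c["K"],c["D"])[0].reshape(-1,2)
def place(p,P):
    co,s=np.cos(p[2]),np.sin(p[2]); P=np.float64(P)
    return np.c_[p[0]+co*P[:,0]-s*P[:,1],p[1]+s*P[:,0]+co*P[:,1],P[:,2]]
def rel(p):  # world point -> tool axes of present pose
    s=arm.read_state(); return R.from_quat(s["ee_rot"]).inv().apply(np.float64(p)-s["position"])
E
python3 - <<'E'
from h import *
c=arm.get_calibration("top")
f=lambda a,k,x,y:(np.float64(a)+.5)/k-.5+[x,y]
pl=f([[52,64],[458,66],[462,331],[56,332]],7,336,182)
rod=f([[74,196],[432,197]],7,336,182); ball=f([[413,304]],7,336,182)
g=f([[48,64],[163,50],[182,244],[67,258]],6,206,264)
b=f([[352,110],[473,124],[449,313],[330,299]],6,206,264); st=f([[413,66],[374,368]],6,206,264)
def sh(n,w): 
    w=w[:,:2]; e=np.linalg.norm(np.roll(w,-1,0)-w,axis=1); print(n,w.mean(0).round(1),'edges',e.round(1), w.round(1).tolist())
sh('plate',at(c,pl,12)); sh('rod',at(c,rod,52)); print('ball',at(c,ball,68).round(1))
sh('green',at(c,g,6)); sh('blue',at(c,b,6)); sh('steel',at(c,st,30))
for n,uv in(('green',g),('blue',b)):
    M=[[28,45,6],[28,-45,6],[-28,-45,6],[-28,45,6]]
    w=at(c,uv,6)
    # image left=+y, up=+x ; long side vertical => cradle y ~ world x
    for a0 in (np.pi/2,-np.pi/2):
      best=min((least_squares(lambda p:(proj(c,place(p,np.roll(M,k,0)))-uv).ravel(),[*w.mean(0)[:2],a0]) for k in range(4)),key=lambda r:r.cost)
    print(n,best.x.round(3),best.cost)
M=[[0,70,52],[0,-70,52],[-45,-60,68]]
uv=np.r_[rod,ball]
r=least_squares(lambda p:(proj(c,place(p,M))-uv).ravel(),[500,-100,0]);print('fix',r.x,r.cost,(proj(c,place(r.x,M))-uv).round(2).tolist())
P=place(r.x,[[0,0,0]])
E
```

```text
plate [629.3 -68.9] edges [165.9 109.2 164.3 110.4] [[682.5, 15.6], [685.8, -150.3], [576.6, -152.5], [572.2, 11.7]]
rod [622.5 -63.5] edges [141.1 141.1] [[621.0, 7.1], [624.1, -134.0]]
ball [[ 579.  -124.6   68. ]]
green [393.7 343.3] edges [55.1 91.6 54.8 91.7] [[435.0, 377.0], [443.1, 322.5], [352.4, 309.7], [344.2, 363.9]]
blue [370.6 207.2] edges [57.4 88.7 56.2 88.7] [[417.3, 231.9], [412.3, 174.7], [324.0, 183.1], [328.9, 239.0]]
steel [368.6 207.8] edges [139.3 139.3] [[437.9, 201.1], [299.3, 214.4]]
green [393.689 343.269  -1.427] 0.24587850917338508
blue [370.614 207.168  -1.659] 0.17128327516195846
fix [ 6.22546571e+02 -6.34980488e+01  2.23309003e-02] 0.04165004768951575 [[0.21, 0.01], [-0.19, -0.02], [-0.02, 0.02]]
```

```bash
cat >> h.py <<'E'
FIX=[622.5,-63.5,0.0225]; GREEN=[393.7,343.3,0.142]; BLUE=[369.5,207.5,-0.096]
def go(p,ang=None):  # shift (tool axes) and turn to TCP position p, tool straight down, tool x at heading ang
    s=arm.read_state(); q=R.from_quat(s["ee_rot"]); d=q.inv().apply(np.float64(p)-s["position"])
    if ang is None: ang=np.arctan2(q.as_matrix()[1,0],q.as_matrix()[0,0])
    t=R.from_euler('z',ang)*R.from_rotvec([np.pi,0,0])
    print('clk',round(float(s["clock"]),2),'pos',s["position"].round(1),'F',s["contact_force"].round(1),'w',round(float(s["gripper_width"]),1),'g',round(float(s["grasp_force"]),1),'j',s["joints"].round(2))
    print('shift',d.round(1),'turn',(q.inv()*t).as_rotvec().round(3))
def fx(x,y,z): return place(FIX,[[x,y,z]])[0]
E
python3 -c "
from h import *
go([174,600,460])
go([*fx(-20,-30,0)[:2],460],FIX[2])"
```

```text
clk 0.1 pos [174.2 599.7 247.4] F [-0.3 -1.6 -0.2] w 85.1 g 0.0 j [ 1.55  0.39  0.01 -0.   -1.19 -0.26]
shift [-3.000e-01  2.000e-01 -2.126e+02] turn [ 0.002 -0.    -0.   ]
clk 0.1 pos [174.2 599.7 247.4] F [-0.3 -1.6 -0.2] w 85.1 g 0.0 j [ 1.55  0.39  0.01 -0.   -1.19 -0.26]
shift [ 605.6  546.7 -211.5] turn [ 0.002  0.    -0.305]
```

```bash
python3 jog.py '0 0 -212 0 0 0; 0 0 -212 0 0 0; 0 0 -212 0 0 0; 0 0 -212 0 0 0; 0 0 -212 0 0 0; 300 270 -212 0 0 -0.3; 300 270 -212 0 0 -0.3; 300 270 -212 0 0 -0.3; 300 270 -212 0 0 -0.3; 300 270 -212 0 0 -0.3' 40
python3 -c "
from h import *
go([*fx(-20,-30,0)[:2],400],FIX[2])"
```

```text
clock: 1.1
position: [306.6, 385.7, 460.0]
ee_rot: [1.0, 0.009, -0.0, 0.0]
contact_force: [1.2, 0.8, 0.9]
gripper_width: 40.4
grasp_force: 0.0
clk 1.1 pos [306.6 385.7 460. ] F [1.2 0.8 0.9] w 40.4 g 0.0 j [ 1.23  0.08  0.12 -0.   -1.61  0.36]
shift [288.  484.9  60.1] turn [ 0.     0.    -0.005]
```

```bash
python3 jog.py '288 485 20 0 0 0; 288 485 20 0 0 0; 288 485 20 0 0 0; 288 485 20 0 0 0; 288 485 20 0 0 0; 288 485 20 0 0 0; 288 485 20 0 0 0; 288 485 20 0 0 0; 288 485 20 0 0 0; 288 485 20 0 0 0'
python3 jog.py '0 90 60 0 0 0; 0 90 60 0 0 0; 0 90 60 0 0 0'
python3 - <<'E'
from h import *
go([*fx(-20,-30,0)[:2],300],FIX[2])
E
```

```text
clock: 2.1
position: [569.2, -39.5, 442.1]
ee_rot: [1.0, 0.009, -0.0, -0.0]
contact_force: [0.7, 2.3, 0.6]
gripper_width: 39.9
grasp_force: 0.0
clock: 2.4
position: [568.5, -130.7, 377.4]
ee_rot: [1.0, 0.006, -0.005, -0.0]
contact_force: [0.6, 0.4, -0.1]
gripper_width: 39.9
grasp_force: 0.0
clk 2.4 pos [ 568.5 -130.7  377.4] F [ 0.6  0.4 -0.1] w 39.9 g 0.0 j [ 0.05  0.26  0.14 -0.   -1.47  1.53]
shift [ 35.8 -36.2  77.1] turn [-0.001  0.009 -0.01 ]
```

```bash
python3 jog.py '36 -36 77 0 0 0; 36 -36 77 0 0 0; 36 -36 77 0 0 0; 36 -36 77 0 0 0'
python3 - <<'E'
from h import *
go([*fx(-45,-60,0)[:2],110],FIX[2])
c=arm.get_calibration("wrist"); im=arm.get_image("wrist")
np.save("pics/c1.npy",c,allow_pickle=True)
cv2.imwrite("pics/w1.png",im); print(c)
print(proj(c,place(FIX,[[0,70,52],[0,-70,52],[-45,-60,68],[45,-60,68]])).round(1).tolist())
E
```

```text
clock: 2.8
position: [605.7, -90.5, 305.3]
ee_rot: [1.0, 0.009, -0.001, 0.001]
contact_force: [0.3, 0.4, 1.4]
gripper_width: 40.3
grasp_force: 0.0
clk 2.8 pos [605.7 -90.5 305.3] F [0.3 0.4 1.4] w 40.3 g 0.0 j [ 0.12  0.33  0.07  0.   -1.31  1.47]
shift [-27.2  33.3 195.4] turn [ 0.001  0.002 -0.004]
{'K': array([[346.31428127,   0.        , 317.38266461],
       [  0.        , 346.31428127, 235.55771161],
       [  0.        ,   0.        ,   1.        ]]), 'D': array([-0.00756692,  0.        ,  0.        ,  0.        ,  0.        ]), 'rvec': array([-2.05717123,  2.02015895,  0.33738075]), 'tvec': array([-101.60911334,  508.16885796,  631.56477876])}
[[229.4, 179.3], [357.1, 178.8], [348.2, 222.4], [350.4, 137.1]]
```

View pics/w1.png

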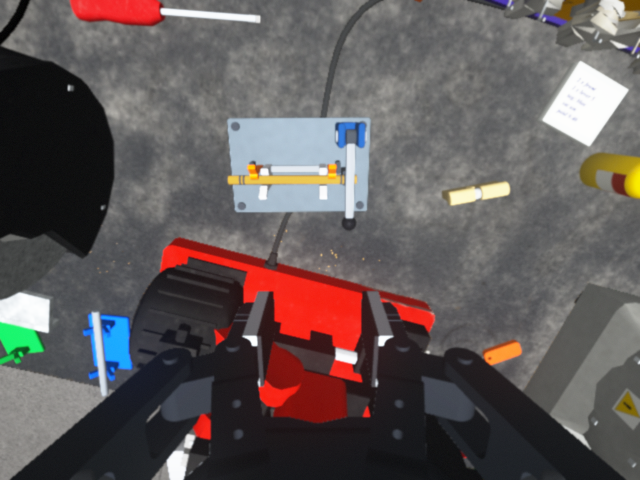

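Wrist view: rod ends at (228,180) and (357,180), ball at (348,224). All are within about 1.6 px of prediction, so the pose holds to roughly 1 mm. Descending to the ball.

```bash
sed -i 's/FIX=\[622.5/FIX=[622.0/' h.py; python3 jog.py '-28 33 100 0 0 0; -28 33 100 0 0 0; -28 33 195 0 0 0; -28 33 195 0 0 0; -28 33 195 0 0 0; -28 33 195 0 0 0; -28 33 195 0 0 0' 40
python3 - <<'E'
from h import *
go(fx(-45,-60,66),FIX[2])
E
```

```text
clock: 3.55
position: [581.0, -124.5, 114.6]
ee_rot: [1.0, 0.009, 0.004, 0.0]
contact_force: [0.1, 0.8, 1.7]
gripper_width: 40.0
grasp_force: 0.0
clk 3.55 pos [ 581.  -124.5  114.6] F [0.1 0.8 1.7] w 40.0 g 0.0 j [ 0.06  0.46 -0.25  0.   -0.86  1.53]
shift [-3.  -0.1 48.6] turn [ 0.001 -0.007 -0.004]
```

```bash
python3 jog.py '0 0 22 0 0 0; 0 0 44 0 0 0; 0 0 44 0 0 0'
python3 jog.py '0 0 0 0 0 0; 0 0 0 0 0 0; 0 0 0 0 0 0; 0 0 0 0 0 0' 5
python3 - <<'E'
from h import *
go(fx(-45,-60,66),FIX[2])
E
```

```text
clock: 3.85
position: [578.3, -124.1, 67.2]
ee_rot: [1.0, 0.009, 0.0, -0.0]
contact_force: [-0.8, -0.4, -0.4]
gripper_width: 40.1
grasp_force: 0.0
clock: 4.25
position: [580.0, -124.8, 68.5]
ee_rot: [1.0, 0.009, 0.003, 0.0]
contact_force: [2.2, -5.5, 1.4]
gripper_width: 12.2
grasp_force: 58.4
clk 4.25 pos [ 580.  -124.8   68.5] F [ 2.2 -5.5  1.4] w 12.2 g 58.4 j [ 0.06  0.51 -0.29  0.   -0.76  1.53]
shift [-1.7 -0.4  2.4] turn [ 0.001 -0.005 -0.005]
```

```bash
python3 jog.py '2 0 -18 0 0 0; 7 0 -35 0 0 0; 16 0 -51 0 0 0'
python3 jog.py '0 0 0 0 0 0'
python3 - <<'E'
from h import *
go(fx(-29,-60,117),FIX[2])
E
```

```text
clock: 4.55
position: [593.5, -124.5, 117.4]
ee_rot: [1.0, 0.008, -0.001, 0.0]
contact_force: [3.0, -5.6, -6.9]
gripper_width: 11.7
grasp_force: 58.4
clock: 4.65
position: [594.9, -124.5, 119.1]
ee_rot: [1.0, 0.009, 0.001, 0.0]
contact_force: [0.4, -3.5, 0.2]
gripper_width: 12.0
grasp_force: 58.4
clk 4.65 pos [ 594.9 -124.5  119.1] F [ 0.4 -3.5  0.2] w 12.0 g 58.4 j [ 0.06  0.47 -0.2   0.   -0.89  1.53]
shift [-0.5 -0.4  2.1] turn [ 0.001 -0.002 -0.005]
```

```bash
python3 jog.py '11 0 -14 0 0 0; 25 0 -25 0 0 0; 41 0 -33 0 0 0; 59 0 -38 0 0 0; 77 0 -39 0 0 0; 90 0 -38 0 0 0; 90 0 -38 0 0 0'
python3 jog.py '0 0 0 0 0 0; 0 0 0 0 0 0; 0 0 0 0 0 0; 0 0 -30 0 0 0; 0 0 -60 0 0 0;0 0 -60 0 0 0' 40
python3 - <<'E'
from h import *
go(fx(0,0,200),FIX[2]-np.pi/2)
c=arm.get_calibration("wrist"); cv2.imwrite("pics/w2.png",arm.get_image("wrist"))
for q in(0,1.57,1.75): print(q,proj(c,[fx(45-90*np.cos(q),-60,68+90*np.sin(q))]).round())
E
```

```text
clock: 5.35
position: [684.6, -121.8, 154.2]
ee_rot: [1.0, 0.009, -0.0, -0.001]
contact_force: [-0.2, 0.3, -0.3]
gripper_width: 4.6
grasp_force: 0.0
clock: 5.95
position: [686.2, -122.9, 221.6]
ee_rot: [1.0, 0.009, 0.005, 0.001]
contact_force: [0.2, -0.5, 1.4]
gripper_width: 39.6
grasp_force: 0.0
clk 5.95 pos [ 686.2 -122.9  221.6] F [ 0.2 -0.5  1.4] w 39.6 g 0.0 j [ 0.05  0.52  0.16  0.   -1.2   1.53]
shift [-63.3 -60.6  20.8] turn [-0.007 -0.009  1.566]
0 [[317. 332.]]
1.57 [[317. 291.]]
1.75 [[317. 266.]]
```

View pics/w2.png

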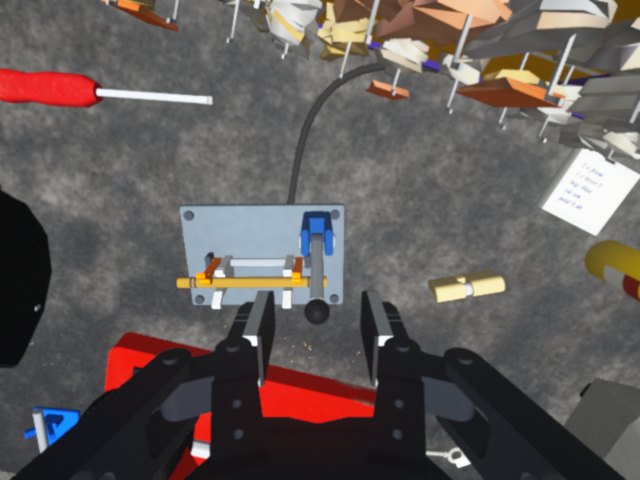

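```bash
python3 - <<'E'
from h import *
c=arm.get_calibration("wrist")
for q in np.arange(0,1.9,.15): print(round(q,2),proj(c,[fx(45-90*np.cos(q),-60,68+90*np.sin(q))]).round(1),fx(45-90*np.cos(q),-60,68+90*np.sin(q)).round())
print(proj(c,place(FIX,[[0,70,52],[0,-70,52],[45,-60,68]])).round())
E
```

```text
0.0 [[318.1 332.1]] [ 578. -124.   68.]
0.15 [[318.1 339.9]] [ 579. -124.   81.]
0.3 [[318.2 346.2]] [ 582. -124.   95.]
0.45 [[318.2 350.6]] [ 587. -124.  107.]
0.6 [[318.2 352.8]] [ 594. -124.  119.]
0.75 [[318.2 352.4]] [ 603. -124.  129.]
0.9 [[318.2 348.9]] [ 612. -124.  138.]
1.05 [[318.1 342.1]] [ 624. -123.  146.]
1.2 [[318.1 331.7]] [ 636. -123.  152.]
1.35 [[318.  317.7]] [ 649. -123.  156.]
1.5 [[317.9 300.4]] [ 662. -123.  158.]
1.65 [[317.8 280.3]] [ 675. -122.  158.]
1.8 [[317.7 258.3]] [ 689. -122.  156.]
[[179. 281.]
 [329. 281.]
 [318. 241.]]
```

Ball seen at (317,312), which puts the lever at about 1.40 rad. The pinch slipped off near the end, so I'll push it the rest of the way from the front with closed fingers.

```bash
python3 jog.py '-64 0 0 0 0 0; -64 0 0 0 0 0; -64 0 40 0 0 0; -64 0 70 0 0 0; -64 0 70 0 0 0; -50 0 70 0 0 0; -40 0 70 0 0 0; -30 0 70 0 0 0; -20 0 70 0 0 0; -19 0 70 0 0 0' 0
python3 jog.py '0 0 0 0 0 0; -20 0 0 0 0 0; -20 0 -50 0 0 0; -20 0 -60 0 0 0' 
python3 - <<'E'
from h import *
go(fx(0,0,200),FIX[2]-np.pi/2)
c=arm.get_calibration("wrist"); im=arm.get_image("wrist")
for q in(1.4,1.57,1.65,1.75,1.85): print(q,proj(c,[fx(45-90*np.cos(q),-60,68+90*np.sin(q))]).round())
g=cv2.resize(im[180:420,200:440],None,fx=2,fy=2); cv2.imwrite("pics/w3.png",g)
E
```

```text
clock: 7.0
position: [666.4, -122.8, 145.8]
ee_rot: [1.0, 0.009, 0.001, 0.0]
contact_force: [-0.1, -0.8, 0.9]
gripper_width: 0.1
grasp_force: 0.3
clock: 7.4
position: [646.9, -123.9, 211.0]
ee_rot: [1.0, 0.009, 0.004, 0.001]
contact_force: [1.3, -1.1, 0.9]
gripper_width: 0.1
grasp_force: 0.0
clk 7.4 pos [ 646.9 -123.9  211. ] F [ 1.3 -1.1  0.9] w 0.1 g 0.0 j [ 0.06  0.46  0.04  0.   -1.13  1.53]
shift [-23.9 -60.8  10.7] turn [-0.005 -0.009  1.567]
1.4 [[317. 261.]]
1.57 [[317. 236.]]
1.65 [[317. 223.]]
1.75 [[316. 206.]]
1.85 [[316. 190.]]
```

View pics/w3.png

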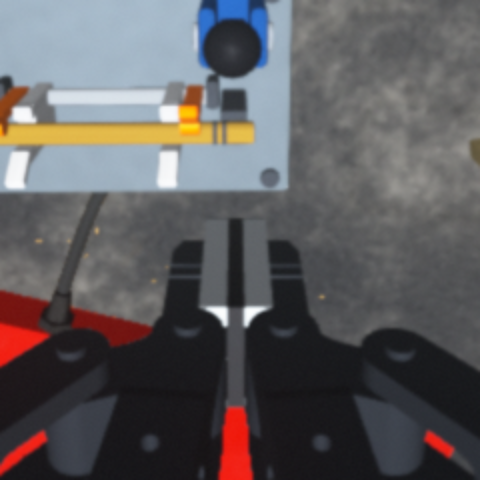

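Ball at full-image (316,203.5), so the lever is at about 1.76 rad, past upright. Now I'll check the rod end and the jaw cross bar before the rod grasp.

```bash
python3 - <<'E'
from h import *
c=arm.get_calibration("wrist")
print(proj(c,place(FIX,[[0,-70,52],[0,-32,47],[0,0,52]])).round(1).tolist(),'seen end 327.5,246.5; fork mid ~ 285,241')
for z in (15,25,35,45):
    w=at(c,[[255,228.5],[327.5,246.5]],z)-[FIX[0],FIX[1],0]; print(z,w[0].round(1))
print(at(c,[[327.3,246.3]],52)-fx(0,-70,52))
c=np.load("pics/c1.npy",allow_pickle=True).item(); im=cv2.imread("pics/w1.png")
# brass colour rod segmentation in w1
hsv=cv2.cvtColor(im,cv2.COLOR_BGR2HSV); m=cv2.inRange(hsv,(15,120,120),(28,255,255)); m[:170]=0;m[190:]=0;m[:,:215]=0;m[:,370:]=0
y,x=np.nonzero(m); print(x.min(),x.max(),y.mean()); print(at(c,[[x.min()-.5,180],[x.max()+.5,180]],52).round(1), fx(0,70,52).round(1),fx(0,-70,52).round(1))
go(fx(0,0,200),FIX[2]-np.pi/2)
E
```

```text
[[328.4, 246.8], [285.7, 245.1], [248.9, 247.2]] seen end 327.5,246.5; fork mid ~ 285,241
15 [ 5.8  0.7 15. ]
25 [ 9.  -1.1 25. ]
35 [12.1 -2.9 35. ]
45 [15.2 -4.7 45. ]
[[0.49830968 0.97943296 0.        ]]
228 355 178.98297872340424
[[ 620.2    8.6   52. ]
 [ 622.7 -131.8   52. ]] [620.4   6.5  52. ] [ 623.6 -133.5   52. ]
clk 7.45 pos [ 647.7 -123.6  211.8] F [ 0.7 -0.5  2. ] w 0.1 g 0.0 j [ 0.06  0.46  0.04  0.   -1.13  1.53]
shift [-24.7 -60.6  11.4] turn [-0.008 -0.01   1.567]
```

```bash
sed -i 's/FIX=\[622.0,-63.5/FIX=[621.8,-62.6/' h.py
python3 jog.py '0 0 -20 0 0 0.15; -25 -61 -20 0 0 0.3; -25 -61 0 0 0 0.45; -25 -61 0 0 0 0.6; -25 -61 0 0 0 0.75; -25 -61 0 0 0 0.9; -25 -61 10 0 0 1.05; -25 -61 10 0 0 1.2; -25 -61 10 0 0 1.35; -25 -61 10 0 0 1.5' 36
python3 jog.py '0 0 0 0 0 0.067; 0 0 0 0 0 0.067;0 0 0 0 0 0.067'
python3 - <<'E'
from h import *
go(fx(0,0,54),FIX[2]-np.pi/2)
c=arm.get_calibration("wrist"); im=arm.get_image("wrist"); np.save("pics/c4.npy",c,allow_pickle=True)
cv2.imwrite("pics/w4.png",im)
print(proj(c,place(FIX,[[0,70,52],[0,-70,52]])).round(1).tolist())
E
```

```text
clock: 8.45
position: [619.4, -62.5, 195.6]
ee_rot: [0.737, -0.676, 0.0, -0.001]
contact_force: [0.7, 0.4, 0.5]
gripper_width: 36.0
grasp_force: 0.0
clock: 8.75
position: [619.3, -62.6, 195.7]
ee_rot: [0.717, -0.698, 0.0, -0.0]
contact_force: [-0.1, -0.5, 0.1]
gripper_width: 36.2
grasp_force: 0.0
clk 8.75 pos [619.3 -62.6 195.7] F [-0.1 -0.5  0.1] w 36.2 g 0.0 j [ 0.16  0.42 -0.07 -0.   -1.08 -0.13]
shift [ 1.000e-01 -2.400e+00  1.417e+02] turn [-0.001  0.     0.004]
[[312.8, 300.7], [312.8, 135.1]]
```

View pics/w4.png

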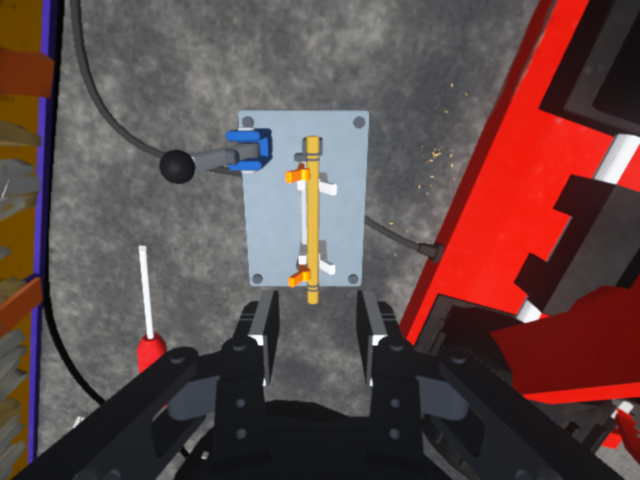

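Rod spans rows 136–303 at column 313, against predicted 135–301 at 312.8, so alignment is good. Descending to grasp it.

```bash
python3 jog.py '0 -2 50 0 0 0; 0 -2 95 0 0 0; 0 -2 115 0 0 0; 0 -2 130 0 0 0; 0 -2 141 0 0 0; 0 -2 141 0 0 0'
python3 jog.py '0 0 0 0 0 0; 0 0 0 0 0 0; 0 0 0 0 0 0; 0 0 0 0 0 0' 5
python3 - <<'E'
from h import *
go(fx(0,0,54),FIX[2]-np.pi/2)
E
```

```text
clock: 9.4
position: [620.2, -62.6, 53.0]
ee_rot: [0.716, -0.698, -0.001, 0.001]
contact_force: [-0.8, 0.4, -0.6]
gripper_width: 35.9
grasp_force: 0.0
clock: 9.8
position: [622.8, -62.4, 56.1]
ee_rot: [0.716, -0.698, 0.002, -0.002]
contact_force: [3.6, 0.4, 1.3]
gripper_width: 7.5
grasp_force: 58.6
clk 9.8 pos [622.8 -62.4  56.1] F [3.6 0.4 1.3] w 7.5 g 58.6 j [ 0.16  0.57 -0.21  0.   -0.78 -0.13]
shift [0.2 1.  2.1] turn [-0.005  0.     0.003]
```

```bash
python3 jog.py '0 0 -5 0 0 0; 0 0 -10 0 0 0; 0 0 -20 0 0 0; 0 0 -40 0 0 0; 0 0 -80 0 0 0; 0 0 -125 0 0 0; 0 0 -175 0 0 0; 0 0 -225 0 0 0; 0 0 -275 0 0 0; 0 0 -325 0 0 0'
python3 jog.py '0 0 -50 0 0 0; 0 0 -80 0 0 0; 0 0 -80 0 0 0'
python3 - <<'E'
from h import *
go([*GREEN[:2],460],GREEN[2])
E
```

```text
clock: 10.8
position: [619.2, -62.7, 382.1]
ee_rot: [0.716, -0.698, -0.001, 0.001]
contact_force: [2.2, 0.5, -0.7]
gripper_width: 7.3
grasp_force: 59.4
clock: 11.1
position: [620.6, -63.1, 465.9]
ee_rot: [0.716, -0.698, 0.003, -0.003]
contact_force: [-0.5, 0.5, -0.4]
gripper_width: 7.3
grasp_force: 59.4
clk 11.1 pos [620.6 -63.1 465.9] F [-0.5  0.5 -0.4] w 7.3 g 59.4 j [ 0.16  0.33  0.45  0.   -1.68 -0.13]
shift [-412.   216.7    3.8] turn [-0.007 -0.008 -1.688]
```

```bash
python3 jog.py '-412 217 0 0 0 -1.69; -412 217 0 0 0 -1.69; -412 217 0 0 0 -1.69; -412 217 0 0 0 -1.69; -412 217 0 0 0 -1.69; -412 217 0 0 0 -1.69; -412 217 0 0 0 -1.69; -412 217 0 0 0 -1.69; -412 217 0 0 0 -1.69; -412 217 0 0 0 -1.69'
python3 - <<'E'
from h import *
go([*GREEN[:2],460],GREEN[2])
E
```

```text
clock: 12.1
position: [390.6, 346.0, 457.6]
ee_rot: [1.0, -0.017, -0.002, 0.002]
contact_force: [0.4, -0.7, -1.0]
gripper_width: 7.7
grasp_force: 59.4
clk 12.1 pos [390.6 346.  457.6] F [ 0.4 -0.7 -1. ] w 7.7 g 59.4 j [ 1.04  0.14  0.18 -0.   -1.62  0.5 ]
shift [ 3.2  2.6 -2.4] turn [ 0.003  0.004 -0.177]
```

```bash
python3 jog.py '2 2 0 0 0 -0.15; 2 2 40 0 0 -0.177; 2 2 90 0 0 -0.177; 2 2 140 0 0 -0.177; 2 2 190 0 0 -0.177; 2 2 240 0 0 -0.177; 2 2 290 0 0 -0.177; 2 2 310 0 0 -0.177; 2 2 310 0 0 -0.177'
python3 - <<'E'
from h import *
go([*GREEN[:2],80],GREEN[2])
c=arm.get_calibration("wrist"); im=arm.get_image("wrist")
cv2.imwrite("pics/w5.png",im)
print(proj(c,place(GREEN,[[45,28,6],[45,-28,6],[-45,-28,6],[-45,28,6],[36,0,30],[-36,0,30],[0,0,6]])).round().tolist())
E
```

```text
clock: 13.0
position: [393.1, 338.2, 145.3]
ee_rot: [0.998, 0.065, -0.004, 0.005]
contact_force: [-1.0, 0.1, -0.7]
gripper_width: 7.6
grasp_force: 59.4
clk 13.0 pos [393.1 338.2 145.3] F [-1.   0.1 -0.7] w 7.6 g 59.4 j [ 1.02  0.31 -0.39 -0.   -0.88  0.68]
shift [ 1.8 -5.6 65.2] turn [ 0.008  0.008 -0.012]
[[272.0, 166.0], [347.0, 165.0], [345.0, 273.0], [278.0, 274.0], [309.0, 184.0], [311.0, 277.0], [311.0, 223.0]]
```

View pics/w5.png

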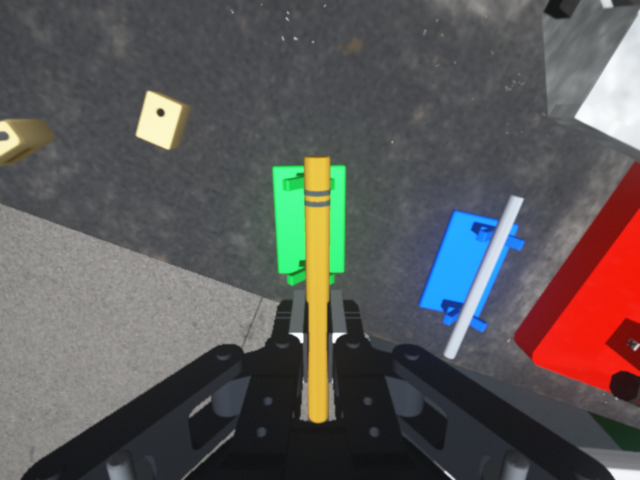

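Green corners seen at (273,167), (345,166), (344,272) and (280,273) all match prediction to about 1 px. Steel rod seen from (516,196) to (450,358). Lowering into the cradle.

```bash
python3 jog.py '0 0 0 0 0 0; 0 0 0 0 0 0'
python3 - <<'E'
from h import *
go([*GREEN[:2],34],GREEN[2])
c=arm.get_calibration("wrist")
print(at(c,[[516,197],[451,358]],30).round(1).tolist())
E
```

```text
clock: 13.25
position: [396.2, 342.5, 151.5]
ee_rot: [0.998, 0.066, 0.001, -0.001]
contact_force: [-0.3, 0.4, -1.0]
gripper_width: 8.0
grasp_force: 59.4
clk 13.25 pos [396.2 342.5 151.5] F [-0.3  0.4 -1. ] w 8.0 g 59.4 j [ 1.02  0.31 -0.38  0.   -0.88  0.68]
shift [ -2.6  -0.8 117.5] turn [-0.003 -0.002 -0.01 ]
[[442.4, 203.8, 30.0], [298.8, 214.8, 30.0]]
```

```bash
python3 jog.py '-2 -1 45 0 0 -0.01; -2 -1 80 0 0 -0.01; -2 -1 100 0 0 -0.01; -2 -1 110 0 0 -0.01; -2 -1 114 0 0 -0.01; -2 -1 114 0 0 -0.01;-2 -1 114 0 0 -0.01'
python3 jog.py '0 0 2 0 0 0; 0 0 3 0 0 0;0 0 3 0 0 0'
```

```text
clock: 13.95
position: [394.1, 343.4, 36.9]
ee_rot: [0.997, 0.071, 0.001, -0.001]
contact_force: [-0.2, -0.4, -0.4]
gripper_width: 7.4
grasp_force: 59.4
clock: 14.25
position: [393.9, 343.0, 33.9]
ee_rot: [0.997, 0.071, 0.001, -0.001]
contact_force: [-1.3, -0.6, 5.9]
gripper_width: 7.4
grasp_force: 60.1
```

```bash
python3 jog.py '0 0 0 0 0 0; 0 0 0 0 0 0; 0 0 0 0 0 0; 0 0 -50 0 0 0; 0 0 -100 0 0 0; 0 0 -150 0 0 0; 0 0 -200 0 0 0; 0 0 -250 0 0 0; 0 0 -300 0 0 0' 36
python3 - <<'E'
from h import *
c=arm.get_calibration("wrist"); im=arm.get_image("wrist"); cv2.imwrite("pics/w6.png",im)
print(proj(c,place(GREEN,[[70,0,30],[-70,0,30]])).round().tolist())
print(proj(c,place(BLUE,[[70,0,30],[-70,0,30]])).round().tolist())
go([*BLUE[:2],340],BLUE[2])
E
```

```text
clock: 15.15
position: [393.1, 341.9, 334.8]
ee_rot: [0.997, 0.071, 0.0, -0.0]
contact_force: [0.9, 0.2, -0.0]
gripper_width: 36.0
grasp_force: 0.0
[[317.0, 127.0], [317.0, 238.0]]
[[437.0, 165.0], [401.0, 267.0]]
clk 15.2 pos [396.3 344.3 344.7] F [1.8 1.9 8.9] w 36.1 g 0.0 j [ 1.03  0.15 -0.08  0.01 -1.33  0.68]
shift [-46.1 131.6   2.7] turn [-0.012 -0.014  0.239]
```

View pics/w6.png

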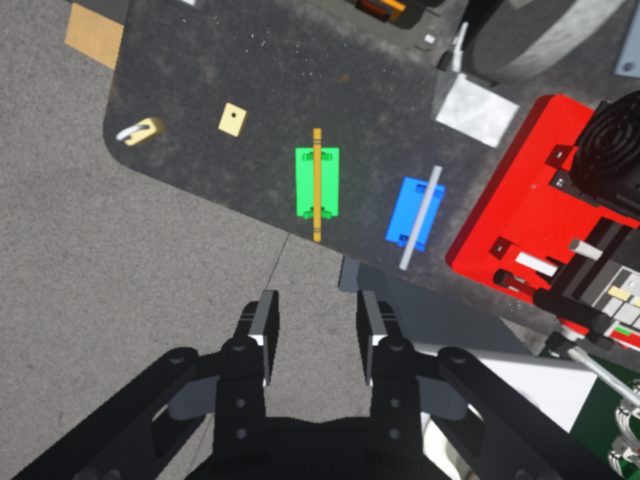

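Brass rod lies in the green cradle (col 317, rows 129–240, as predicted). Steel rod from (438,166) to (404,269), close to prediction. Moving over it.

```bash
python3 jog.py '-45 132 0 0 0 0.15; -45 132 0 0 0 0.24; -45 132 0 0 0 0.24; -45 132 50 0 0 0.24; -45 132 100 0 0 0.24; -45 132 150 0 0 0.24; -45 132 170 0 0 0.24;-45 132 170 0 0 0.24;-45 132 170 0 0 0.24;-45 132 170 0 0 0.24' 36
python3 - <<'E'
from h import *
c=arm.get_calibration("wrist"); im=arm.get_image("wrist"); cv2.imwrite("pics/w7.png",im)
print(proj(c,place(BLUE,[[70,0,30],[-70,0,30],[0,0,30]])).round().tolist())
# bright grey rod
hsv=cv2.cvtColor(im,cv2.COLOR_BGR2HSV); m=((hsv[...,1]<50)&(hsv[...,2]>140)).astype(np.uint8)
n,l,s,ce=cv2.connectedComponentsWithStats(m)
for i in range(1,n):
    if s[i,4]>300:
        y,x=np.nonzero(l==i); r=cv2.minAreaRect(np.c_[x,y].astype(np.float32)); print(s[i],r)
go([*BLUE[:2],34],BLUE[2])
E
```

```text
clock: 16.2
position: [368.5, 206.4, 164.2]
ee_rot: [0.999, -0.049, 0.001, -0.001]
contact_force: [1.0, 0.6, 0.4]
gripper_width: 35.9
grasp_force: 0.0
[[317.0, 134.0], [317.0, 305.0], [317.0, 227.0]]
[ 193    0  158   64 7739] ((270.1014404296875, 20.490215301513672), (152.64231872558594, 64.23141479492188), 8.530765533447266)
[ 310  134   13  174 1938] ((316.0, 220.5), (173.0, 12.0), 90.0)
[ 582  210   58   30 1112] ((612.1153564453125, 225.42308044433594), (56.87368392944336, 23.14170265197754), 11.309932708740234)
[ 482  248   84   31 1561] ((523.5135498046875, 263.4151611328125), (81.80754089355469, 20.208580017089844), 9.05788803100586)
[ 74 279  43  35 389] ((90.48992919921875, 291.2333679199219), (28.428852081298828, 43.87424087524414), 58.78159713745117)
[  84  290  160   59 2512] ((161.8907470703125, 318.4946594238281), (156.35516357421875, 57.02388000488281), 7.969610214233398)
[ 273  312   92   86 2101] ((314.0270080566406, 352.6621398925781), (82.19949340820312, 88.6110610961914), 80.53767395019531)
[ 526  392  114   88 4846] ((594.4115600585938, 422.921630859375), (140.02073669433594, 49.12577438354492), 39.251338958740234)
[ 421  412   60   68 1652] ((441.2570495605469, 452.80487060546875), (89.14865112304688, 28.889476776123047), 51.67988586425781)
clk 16.25 pos [368.4 206.4 164.2] F [0.1 0.9 0.3] w 35.7 g 0.0 j [ 0.9   0.13 -0.59  0.   -0.85  0.57]
shift [  0.7  -0.8 130.2] turn [-0.003 -0.002 -0.002]
```

```bash
python3 jog.py '0 -1.5 50 0 0 0; 0 -1.5 90 0 0 0; 0 -1.5 110 0 0 0; 0 -1.5 120 0 0 0; 0 -1.5 130 0 0 0; 0 -1.5 130 0 0 0;0 -1.5 130 0 0 0'
python3 jog.py '0 0 0 0 0 0; 0 0 0 0 0 0; 0 0 0 0 0 0; 0 0 0 0 0 0' 5
```

```text
clock: 16.95
position: [368.4, 207.7, 33.5]
ee_rot: [0.999, -0.049, 0.001, -0.001]
contact_force: [0.6, 0.0, 0.1]
gripper_width: 35.9
grasp_force: 0.0
clock: 17.35
position: [368.2, 207.6, 33.5]
ee_rot: [0.999, -0.049, 0.001, -0.001]
contact_force: [-1.9, -0.0, 5.6]
gripper_width: 7.9
grasp_force: 58.7
```

```bash
python3 jog.py '0 0 -20 0 0 0; 0 0 -60 0 0 0; 0 0 -110 0 0 0; 0 0 -160 0 0 0; 0 0 -210 0 0 0; 0 0 -260 0 0 0; 0 0 -310 0 0 0; 0 0 -360 0 0 0; 0 0 -410 0 0 0; 0 0 -425 0 0 0'
python3 jog.py '0 0 0 0 0 0;0 0 0 0 0 0'
python3 - <<'E'
from h import *
from h import place
c=arm.get_calibration("wrist"); im=arm.get_image("wrist"); cv2.imwrite("pics/w8.png",im)
s=arm.read_state(); q=R.from_quat(s["ee_rot"])
P=q.apply([[70,0,3.7],[-70,0,3.7],[0,0,3.7]])+s["position"]; print(proj(c,P).round(1).tolist())
g=cv2.cvtColor(im,cv2.COLOR_BGR2GRAY).astype(int)
print(g[100:200:2,316].tolist()); 
cv2.imwrite("pics/w8c.png",im[100:460,200:440])
go([*fx(0,0,0)[:2],460],FIX[2]-np.pi/2)
E
```

```text
clock: 18.35
position: [368.4, 206.9, 463.2]
ee_rot: [0.999, -0.049, 0.004, -0.003]
contact_force: [-0.1, -0.4, -1.5]
gripper_width: 7.3
grasp_force: 58.6
clock: 18.55
position: [367.1, 206.7, 456.0]
ee_rot: [0.999, -0.049, -0.001, 0.001]
contact_force: [0.2, 0.2, -1.3]
gripper_width: 7.2
grasp_force: 58.6
[[319.3, 152.6], [318.8, 439.9], [319.0, 318.3]]
[69, 71, 68, 69, 66, 69, 67, 67, 66, 67, 68, 70, 66, 67, 67, 70, 71, 71, 64, 92, 143, 95, 95, 94, 94, 177, 194, 194, 194, 194, 194, 194, 195, 195, 195, 195, 195, 195, 195, 195, 194, 195, 194, 193, 194, 194, 195, 194, 195, 195]
clk 18.6 pos [367.  206.5 455.4] F [ 0.7  0.6 -1.7] w 7.5 g 58.6 j [ 0.9  -0.05 -0.03 -0.   -1.6   0.57]
shift [280.  242.8  -4.8] turn [5.00e-03 1.00e-03 1.45e+00]
```

View pics/w8c.png

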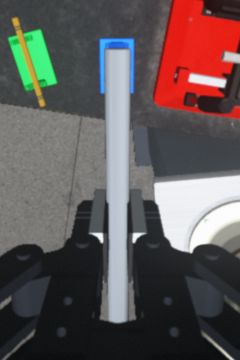

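```bash
python3 - <<'E'
from h import *
c=arm.get_calibration("wrist"); s=arm.read_state(); q=R.from_quat(s["ee_rot"])
for z in(-1.3,1,3.7):
  print(z,[(x,proj(c,[q.apply([x,0,z])+s["position"]])[0,1].round(1)) for x in range(62,78,2)])
for n in ("w5","w8"):
  g=cv2.cvtColor(cv2.imread(f"pics/{n}.png"),cv2.COLOR_BGR2HSV); print(n,g[140:170,317].tolist())
E
```

```text
-1.3 [(62, np.float64(177.0)), (64, np.float64(171.3)), (66, np.float64(165.7)), (68, np.float64(160.0)), (70, np.float64(154.2)), (72, np.float64(148.3)), (74, np.float64(142.4)), (76, np.float64(136.5))]
1 [(62, np.float64(175.9)), (64, np.float64(170.4)), (66, np.float64(164.8)), (68, np.float64(159.2)), (70, np.float64(153.5)), (72, np.float64(147.8)), (74, np.float64(142.0)), (76, np.float64(136.1))]
3.7 [(62, np.float64(174.7)), (64, np.float64(169.3)), (66, np.float64(163.9)), (68, np.float64(158.3)), (70, np.float64(152.8)), (72, np.float64(147.1)), (74, np.float64(141.5)), (76, np.float64(135.7))]
w5 [[78, 16, 80], [83, 13, 81], [78, 16, 81], [83, 12, 83], [75, 12, 84], [80, 18, 86], [80, 18, 86], [80, 17, 89], [75, 17, 89], [75, 17, 88], [75, 17, 88], [75, 18, 85], [80, 18, 83], [75, 19, 81], [33, 28, 81], [23, 119, 94], [22, 167, 107], [22, 179, 147], [22, 183, 208], [23, 179, 231], [23, 178, 233], [24, 178, 233], [23, 178, 233], [24, 177, 233], [24, 177, 234], [24, 177, 234], [23, 178, 233], [24, 177, 233], [24, 178, 233], [24, 175, 234]]
w8 [[103, 193, 252], [106, 200, 243], [109, 211, 212], [109, 223, 226], [109, 225, 234], [109, 221, 234], [110, 215, 223], [111, 164, 162], [111, 63, 114], [108, 27, 143], [107, 25, 192], [107, 25, 207], [106, 26, 208], [107, 23, 208], [107, 23, 208], [107, 24, 210], [106, 23, 207], [108, 24, 209], [107, 25, 208], [107, 23, 209], [107, 26, 209], [108, 24, 210], [109, 23, 208], [107, 23, 208], [108, 24, 210], [107, 24, 209], [107, 24, 209], [107, 23, 209], [106, 23, 208], [107, 23, 209]]
```

```bash
python3 - <<'E'
from h import *
c=np.load("pics/c4.npy",allow_pickle=True).item(); im=cv2.imread("pics/w4.png")
print('plate rows pred',proj(c,place(FIX,[[0,83,12],[0,-83,12]])).round(1).tolist())
print('fork tip faces',proj(c,place(FIX,[[-17,36,70],[-17,28,70],[-17,-28,70],[-17,-36,70]])).round(1).tolist())
print('rod',proj(c,place(FIX,[[0,70,55],[0,-70,55]])).round(1).tolist())
g=cv2.cvtColor(im,cv2.COLOR_BGR2GRAY).astype(int)
for u in (328,331): print(u,'far',list(enumerate(g[180:198,u],180)),'near',list(enumerate(g[255:280,u],255)))
print('rod',g[130:142,313].tolist(),g[295:308,313].tolist())
for u in (285,345): print('plate',u,g[104:116,u].tolist(),g[280:292,u].tolist())
E
```

```text
plate rows pred [[313.3, 292.2], [313.4, 116.8]]
fork tip faces [[333.8, 274.5], [334.0, 265.3], [335.5, 195.6], [335.8, 184.8]]
rod [[312.8, 302.5], [312.7, 135.3]]
328 far [(180, np.int64(167)), (181, np.int64(157)), (182, np.int64(146)), (183, np.int64(167)), (184, np.int64(225)), (185, np.int64(241)), (186, np.int64(245)), (187, np.int64(245)), (188, np.int64(244)), (189, np.int64(242)), (190, np.int64(242)), (191, np.int64(242)), (192, np.int64(241)), (193, np.int64(233)), (194, np.int64(203)), (195, np.int64(183)), (196, np.int64(181)), (197, np.int64(181))] near [(255, np.int64(172)), (256, np.int64(172)), (257, np.int64(171)), (258, np.int64(170)), (259, np.int64(170)), (260, np.int64(165)), (261, np.int64(146)), (262, np.int64(133)), (263, np.int64(146)), (264, np.int64(193)), (265, np.int64(232)), (266, np.int64(243)), (267, np.int64(245)), (268, np.int64(245)), (269, np.int64(243)), (270, np.int64(242)), (271, np.int64(242)), (272, np.int64(238)), (273, np.int64(218)), (274, np.int64(188)), (275, np.int64(178)), (276, np.int64(176)), (277, np.int64(177)), (278, np.int64(17
[... 664 characters left out ...]
np.int64(212)), (266, np.int64(246)), (267, np.int64(251)), (268, np.int64(251)), (269, np.int64(251)), (270, np.int64(251)), (271, np.int64(250)), (272, np.int64(250)), (273, np.int64(247)), (274, np.int64(225)), (275, np.int64(187)), (276, np.int64(178)), (277, np.int64(176)), (278, np.int64(176)), (279, np.int64(176))]
rod [181, 181, 180, 181, 176, 158, 150, 179, 191, 192, 193, 193] [189, 189, 189, 189, 189, 189, 189, 188, 173, 119, 88, 86, 86]
plate 285 [112, 118, 123, 126, 120, 115, 137, 164, 172, 174, 173, 174] [178, 176, 177, 176, 177, 164, 123, 98, 92, 91, 90, 92]
plate 345 [85, 88, 91, 91, 94, 102, 130, 164, 174, 176, 175, 175] [175, 175, 174, 172, 174, 162, 125, 97, 89, 86, 85, 84]
```

```bash
python3 jog.py '280 243 -5 0 0 1.45; 280 243 -5 0 0 1.45; 280 243 -5 0 0 1.45; 280 243 -5 0 0 1.45; 280 243 -5 0 0 1.45; 280 243 -5 0 0 1.45; 280 243 -5 0 0 1.45; 280 243 -5 0 0 1.45; 280 243 -5 0 0 1.45; 280 243 -5 0 0 1.45'
python3 jog.py '0 0 0 0 0 0;0 0 0 0 0 0'
python3 - <<'E'
from h import *
go([622.3,-60.6,100],FIX[2]-np.pi/2)
E
```

```text
clock: 19.6
position: [623.0, -63.3, 458.5]
ee_rot: [0.713, -0.702, -0.002, 0.003]
contact_force: [-0.9, 0.3, -1.4]
gripper_width: 7.4
grasp_force: 58.7
clock: 19.8
position: [622.3, -62.3, 460.9]
ee_rot: [0.716, -0.698, -0.001, 0.001]
contact_force: [-0.1, 0.2, -1.4]
gripper_width: 7.6
grasp_force: 58.7
clk 19.8 pos [622.3 -62.3 460.9] F [-0.1  0.2 -1.4] w 7.6 g 58.7 j [ 0.16  0.34  0.45 -0.   -1.69 -0.13]
shift [ -1.8  -1.2 360.9] turn [ 0.003 -0.     0.002]
```

```bash
python3 jog.py '-1.8 0 50 0 0 0; -1.8 0 100 0 0 0; -1.8 0 150 0 0 0; -1.8 0 200 0 0 0; -1.8 0 250 0 0 0; -1.8 0 300 0 0 0; -1.8 0 340 0 0 0; -1.8 0 361 0 0 0; -1.8 0 361 0 0 0; -1.8 0 361 0 0 0'
python3 jog.py '0 0 0 0 0 0; 0 0 0 0 0 0'
python3 - <<'E'
from h import *
go([622.3,-60.6,55.5],FIX[2]-np.pi/2)
E
```

```text
clock: 20.8
position: [622.8, -60.5, 102.1]
ee_rot: [0.716, -0.699, 0.0, 0.0]
contact_force: [0.1, -0.2, -0.9]
gripper_width: 7.5
grasp_force: 58.8
clock: 21.0
position: [623.5, -60.5, 103.7]
ee_rot: [0.715, -0.699, 0.001, -0.002]
contact_force: [-0.3, -0.6, -0.4]
gripper_width: 7.5
grasp_force: 58.8
clk 21.0 pos [623.5 -60.5 103.7] F [-0.3 -0.6 -0.4] w 7.5 g 58.8 j [ 0.16  0.52 -0.17  0.   -0.88 -0.14]
shift [ 0.1  1.4 48.2] turn [-0.004  0.     0.   ]
```

```bash
python3 jog.py '0 0.7 10 0 0 0; 0 0.7 20 0 0 0; 0 0.7 28 0 0 0; 0 0.7 32 0 0 0; 0 0.7 34 0 0 0; 0 0.7 34 0 0 0'
python3 - <<'E'
from h import *
go([622.3,-60.6,55.5],FIX[2]-np.pi/2)
E
```

```text
clock: 21.6
position: [621.6, -60.8, 67.3]
ee_rot: [0.715, -0.699, -0.0, 0.0]
contact_force: [-0.2, -0.2, 0.3]
gripper_width: 7.3
grasp_force: 58.8
clk 21.6 pos [621.6 -60.8  67.3] F [-0.2 -0.2  0.3] w 7.3 g 58.8 j [ 0.16  0.56 -0.21  0.   -0.81 -0.14]
shift [-0.1 -0.7 11.8] turn [ 0.001 -0.    -0.   ]
```

```bash
python3 jog.py '0 -0.3 3 0 0 0; 0 -0.3 5 0 0 0; 0 -0.3 7 0 0 0'
python3 jog.py '0 0 2 0 0 0; 0 0 4 0 0 0; 0 0 4 0 0 0'
python3 - <<'E'
from h import *
go([622.3,-60.6,55.5],FIX[2]-np.pi/2)
E
```

```text
clock: 21.9
position: [622.8, -60.6, 61.2]
ee_rot: [0.715, -0.699, 0.001, -0.001]
contact_force: [0.5, -0.2, 2.6]
gripper_width: 7.3
grasp_force: 59.1
clock: 22.2
position: [622.8, -60.5, 56.2]
ee_rot: [0.715, -0.699, 0.001, -0.001]
contact_force: [3.4, -1.2, -1.3]
gripper_width: 7.6
grasp_force: 58.8
clk 22.2 pos [622.8 -60.5  56.2] F [ 3.4 -1.2 -1.3] w 7.6 g 58.8 j [ 0.16  0.57 -0.21  0.   -0.78 -0.14]
shift [0.1 0.5 0.7] turn [-0.002  0.    -0.   ]
```

```bash
python3 jog.py '0 0 1 0 0 0; 0 0 2 0 0 0; 0 0 2 0 0 0'; python3 jog.py '0 0 1 0 0 0; 0 0 1.5 0 0 0'
```

```text
clock: 22.5
position: [622.8, -60.5, 55.6]
ee_rot: [0.715, -0.699, 0.001, -0.001]
contact_force: [-0.1, 0.7, 4.3]
gripper_width: 7.9
grasp_force: 59.3
clock: 22.7
position: [622.9, -60.5, 55.5]
ee_rot: [0.715, -0.699, 0.001, -0.001]
contact_force: [-2.6, 1.9, 13.2]
gripper_width: 7.4
grasp_force: 60.1
```

```bash
python3 jog.py '0 0 -2 0 0 0; 0 0 -2 0 0 0; 0 0 -2 0 0 0; 0 0 -20 0 0 0; 0 0 -60 0 0 0; 0 0 -110 0 0 0; 0 0 -150 0 0 0; 0 0 -165 0 0 0; 0 0 -165 0 0 0; 0 0 -165 0 0 0' 36
python3 - <<'E'
from h import *
im=arm.get_image("wrist"); c=arm.get_calibration("wrist")
cv2.imwrite("pics/w9.png",im)
print(proj(c,place(FIX,[[0,70,52],[0,-70,52]])).round(1).tolist())
q=1.76;go(fx(45-90*np.cos(q),-60,66+90*np.sin(q)+60),FIX[2])
E
```

```text
clock: 23.7
position: [621.1, -60.6, 216.7]
ee_rot: [0.715, -0.699, -0.001, 0.001]
contact_force: [0.0, 0.5, -0.3]
gripper_width: 36.0
grasp_force: 0.0
[[314.3, 288.1], [313.7, 131.4]]
clk 23.75 pos [620.8 -60.6 215.9] F [-0.3 -0.3 -0.8] w 36.0 g 0.0 j [ 0.16  0.41 -0.04 -0.   -1.13 -0.14]
shift [ 61.9 -62.9   1.3] turn [ 0.003  0.003 -1.571]
```

View pics/w9.png

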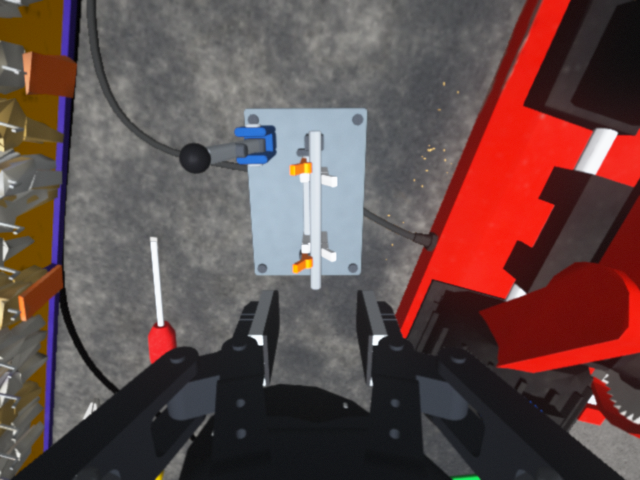

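Steel rod seated at rows 132–289 against predicted 131–288, so it's centred, and the jaw noses overlap it. I've now viewed 12 pictures, two over the limit of 10, so from here I'll check with numbers only.

```bash
python3 jog.py '62 -63 0 0 0 -1.57; 62 -63 0 0 0 -1.57; 62 -63 0 0 0 -1.57; 62 -63 0 0 0 -1.57; 62 -63 0 0 0 -1.57; 62 -63 0 0 0 -1.57; 62 -63 0 0 0 -1.57; 62 -63 0 0 0 -1.57; 62 -63 0 0 0 -1.57; 62 -63 0 0 0 -1.57' 40
python3 jog.py '0 0 0 0 0 -0.07; 0 0 0 0 0 -0.07; 0 0 0 0 0 -0.07'
python3 - <<'E'
from h import *
c=arm.get_calibration("wrist"); im=arm.get_image("wrist")
m=(im.max(2)<50).astype(np.uint8); n,l,s,ce=cv2.connectedComponentsWithStats(m)
for i in range(1,n):
    if 80<s[i,4]<4000: print(s[i],ce[i].round(1))
for q in (1.7,1.76,1.82): print(q,proj(c,[fx(45-90*np.cos(q),-60,68+90*np.sin(q))]).round(1))
q=1.76;go(fx(45-90*np.cos(q),-60,65+90*np.sin(q)),FIX[2])
E
```

```text
clock: 24.75
position: [685.4, -121.2, 215.0]
ee_rot: [1.0, -0.021, -0.003, -0.0]
contact_force: [-0.4, -1.4, 1.4]
gripper_width: 40.2
grasp_force: 0.0
clock: 25.05
position: [685.8, -121.2, 216.1]
ee_rot: [1.0, 0.01, -0.002, -0.0]
contact_force: [0.5, -0.2, -0.1]
gripper_width: 40.0
grasp_force: 0.0
[308 253  24  25 255] [320.4 262.1]
[258 292  17  86 750] [267.  330.6]
[361 292  17  88 787] [367.6 330.7]
[238 303  14  11 109] [245.1 308.5]
[383 302  15  12 120] [389.6 308.2]
1.7 [[318.5 275.8]]
1.76 [[318.5 266.9]]
1.82 [[318.5 257.8]]
clk 25.1 pos [ 686.  -121.2  216.6] F [ 0.1 -0.7 -0.2] w 40.0 g 0.0 j [ 0.06  0.53  0.16 -0.   -1.21  1.53]
shift [-0.8 -0.  63.2] turn [-0.     0.003 -0.002]
```

```bash
python3 jog.py '-1 1 35 0 0 0; -1 1 63 0 0 0; -1 1 63 0 0 0; -1 1 63 0 0 0'
python3 jog.py '0 0 0 0 0 0; 0 0 0 0 0 0; 0 0 0 0 0 0; 0 0 0 0 0 0' 5
python3 jog.py '-15 0 -2 0 0 0; -24 0 -1.5 0 0 0; -33 0 -0.5 0 0 0; -42 0 1.5 0 0 0; -50 0 4 0 0 0; -58.5 0 8 0 0 0; -66.5 0 12.5 0 0 0; -66.5 0 12.5 0 0 0'
```

```text
clock: 25.5
position: [685.6, -122.5, 155.1]
ee_rot: [1.0, 0.011, -0.0, 0.0]
contact_force: [0.0, -0.3, 1.3]
gripper_width: 40.2
grasp_force: 0.0
clock: 25.9
position: [686.6, -122.4, 157.5]
ee_rot: [1.0, 0.011, 0.002, 0.0]
contact_force: [0.4, 0.9, 5.7]
gripper_width: 12.3
grasp_force: 58.6
clock: 26.7
position: [616.8, -123.7, 141.0]
ee_rot: [1.0, 0.011, -0.002, -0.0]
contact_force: [-0.2, -0.4, -0.6]
gripper_width: 5.0
grasp_force: 0.0
```

Slipped again. I'll find the ball by number, then push it from behind.

```bash
python3 jog.py '0 0 -60 0 0 0; 0 0 -75 0 0 0; 0 0 -75 0 0 0; 0 0 -75 0 0 0' 0
cat > ball.py <<'E'
from h import *
c=arm.get_calibration("wrist"); im=arm.get_image("wrist")
m=(im.max(2)<50).astype(np.uint8); n,l,s,ce=cv2.connectedComponentsWithStats(m)
for i in range(1,n):
    if 80<s[i,4]<4000 and 290<ce[i][0]<350: print(s[i],ce[i].round(1))
for q in np.arange(0,1.9,.1): print(round(q,2),proj(c,[fx(45-90*np.cos(q),-60,68+90*np.sin(q))])[0].round(0),end=' ')
go(fx(0,-60,200),FIX[2])
E
python3 ball.py
```

```text
clock: 27.1
position: [619.0, -123.5, 217.8]
ee_rot: [1.0, 0.011, 0.0, -0.0]
contact_force: [-0.8, 0.6, -1.0]
gripper_width: 0.1
grasp_force: 0.0
[306 182  25  24 130] [321.3 189.2]
[314 289   8  44 302] [317.4 312.1]
[286 301  15  11 141] [293.9 306.3]
[334 300  16  12 155] [341.1 306. ]
0.0 [317. 267.] 0.1 [317. 271.] 0.2 [317. 274.] 0.3 [317. 276.] 0.4 [317. 277.] 0.5 [317. 277.] 0.6 [317. 276.] 0.7 [317. 273.] 0.8 [317. 269.] 0.9 [317. 263.] 1.0 [317. 256.] 1.1 [317. 247.] 1.2 [317. 236.] 1.3 [317. 223.] 1.4 [317. 209.] 1.5 [317. 194.] 1.6 [317. 177.] 1.7 [317. 160.] 1.8 [317. 143.] clk 27.15 pos [ 618.4 -123.5  216.7] F [-0.2  0.4 -0.1] w 0.0 g 0.0 j [ 0.06  0.42 -0.02 -0.   -1.13  1.53]
shift [ 4.8 -0.8 16.7] turn [-0.001  0.002 -0.001]
```

```bash
python3 jog.py '50 1 0 0 0 0; 74 1 0 0 0 0; 74 1 20 0 0 0; 74 1 57 0 0 0; 74 1 57 0 0 0; 62 1 57 0 0 0; 53 1 57 0 0 0; 44 1 57 0 0 0; 35 1 57 0 0 0; 27 1 57 0 0 0' 0
python3 jog.py '2 0 0 0 0 0; 8 0 -40 0 0 0; 8 0 -57 0 0 0; 8 0 -57 0 0 0'
python3 ball.py
```

```text
clock: 28.15
position: [645.6, -124.1, 161.3]
ee_rot: [1.0, 0.011, 0.001, -0.0]
contact_force: [2.0, -0.0, -0.7]
gripper_width: 0.1
grasp_force: 1.0
clock: 28.55
position: [655.5, -124.2, 221.6]
ee_rot: [1.0, 0.011, 0.003, 0.0]
contact_force: [0.1, -0.9, 1.1]
gripper_width: 0.4
grasp_force: 0.0
[314 290   8  43 282] [317.4 312.4]
[286 301  15  11 145] [293.6 306.3]
[335 301  15  11 147] [341.4 306.3]
0.0 [315. 303.] 0.1 [315. 308.] 0.2 [315. 311.] 0.3 [315. 315.] 0.4 [315. 317.] 0.5 [315. 318.] 0.6 [315. 318.] 0.7 [315. 317.] 0.8 [315. 315.] 0.9 [315. 311.] 1.0 [315. 305.] 1.1 [315. 298.] 1.2 [315. 289.] 1.3 [315. 279.] 1.4 [315. 267.] 1.5 [314. 254.] 1.6 [314. 240.] 1.7 [314. 225.] 1.8 [314. 209.] clk 28.6 pos [ 654.3 -123.9  219.2] F [ 0.3 -0.  -0.5] w -0.0 g 0.0 j [ 0.06  0.47  0.07 -0.   -1.17  1.54]
shift [-31.2  -2.   19.1] turn [-0.    -0.002 -0.001]
```

```bash
python3 jog.py '-30 -1 20 0 0 0; -34 -1 46 0 0 0; -45 -1 56 0 0 0; -57 -1 69 0 0 0; -63 -1 77 0 0 0; -68 -1 84 0 0 0; -72 -1 92 0 0 0; -75 -1 100 0 0 0; -77 -1 108 0 0 0; -78 -1 114 0 0 0' 0
python3 jog.py '-1 0 4 0 0 0; -1 0 8 0 0 0; -1 0 8 0 0 0'
python3 - <<'E'
from h import *
go(fx(-45,-60,93),FIX[2])
E
```

```text
clock: 29.6
position: [567.1, -125.0, 99.8]
ee_rot: [1.0, 0.01, -0.01, -0.0]
contact_force: [-11.0, 0.1, 3.0]
gripper_width: 0.1
grasp_force: 4.9
clock: 29.9
position: [566.6, -125.0, 91.4]
ee_rot: [1.0, 0.01, -0.01, -0.0]
contact_force: [-8.0, 0.1, 1.2]
gripper_width: -0.4
grasp_force: 3.4
clk 29.9 pos [ 566.6 -125.    91.4] F [-8.   0.1  1.2] w -0.4 g 3.4 j [ 0.06  0.47 -0.29 -0.   -0.83  1.53]
shift [11.6 -1.2 -1.9] turn [-0.001  0.02  -0.003]
```

```bash
python3 jog.py '-12 0 0 0 0 0; -12 0 -50 0 0 0; -12 0 -100 0 0 0; -12 0 -120 0 0 0; -12 0 -120 0 0 0; -12 0 -120 0 0 0'
python3 ball.py
```

```text
clock: 30.5
position: [562.3, -124.6, 215.2]
ee_rot: [1.0, 0.011, 0.0, -0.0]
contact_force: [-0.1, 0.4, -0.5]
gripper_width: 0.3
grasp_force: 0.0
[310 198  18  15 126] [318.6 205.1]
[314 290   8  43 268] [317.5 311.6]
[335 301  13  11 124] [340.5 306.5]
[288 302  13   9  94] [294.5 306.2]
0.0 [317. 204.] 0.1 [317. 206.] 0.2 [317. 207.] 0.3 [317. 207.] 0.4 [317. 206.] 0.5 [317. 203.] 0.6 [317. 199.] 0.7 [317. 193.] 0.8 [317. 185.] 0.9 [317. 176.] 1.0 [317. 164.] 1.1 [317. 151.] 1.2 [317. 135.] 1.3 [317. 118.] 1.4 [317. 100.] 1.5 [317.  80.] 1.6 [317.  59.] 1.7 [317.  38.] 1.8 [317.  18.] clk 30.55 pos [ 561.9 -124.7  214.2] F [ 0.3  0.3 -1.8] w -0.2 g 0.0 j [ 0.06  0.33 -0.17 -0.   -1.08  1.53]
shift [61.3 -0.8 14.1] turn [-0.001  0.002 -0.001]
```

```bash
python3 jog.py '23 0 30 0 0 0; 23 0 70 0 0 0; 23 0 78 0 0 0; 23 0 86 0 0 0; 23 0 94 0 0 0; 23 0 100 0 0 0; 23 0 106 0 0 0; 23 0 110 0 0 0; 23 0 114 0 0 0; 23 0 116 0 0 0' 0
python3 jog.py '0 0 2 0 0 0; 0 0 3 0 0 0; 0 0 4 0 0 0; 0 0 5 0 0 0'
python3 jog.py '0 0 1 0 0 0; 0 0 2 0 0 0'
```

```text
clock: 31.55
position: [585.9, -124.4, 99.5]
ee_rot: [1.0, 0.011, 0.0, -0.0]
contact_force: [0.3, 0.1, -0.3]
gripper_width: -0.1
grasp_force: 0.0
clock: 31.95
position: [586.0, -124.4, 94.6]
ee_rot: [1.0, 0.011, 0.0, 0.0]
contact_force: [-0.2, -0.4, -0.1]
gripper_width: -0.1
grasp_force: 0.0
clock: 32.15
position: [586.0, -124.4, 92.8]
ee_rot: [1.0, 0.011, 0.0, 0.0]
contact_force: [-0.6, -0.4, 0.6]
gripper_width: -0.1
grasp_force: 0.6
```

```bash
python3 jog.py '0 0 1 0 0 0; 0 0 1 0 0 0'; python3 jog.py '0 0 1 0 0 0; 0 0 1 0 0 0';python3 jog.py '0 0 1 0 0 0; 0 0 1 0 0 0'
```

```text
clock: 32.35
position: [585.9, -124.4, 91.6]
ee_rot: [1.0, 0.011, -0.0, 0.0]
contact_force: [-0.9, 1.5, 1.3]
gripper_width: -0.2
grasp_force: 0.5
clock: 32.55
position: [585.9, -124.4, 91.0]
ee_rot: [1.0, 0.011, -0.0, 0.0]
contact_force: [-1.7, 0.2, 4.0]
gripper_width: 0.3
grasp_force: 1.8
clock: 32.75
position: [585.9, -124.5, 90.4]
ee_rot: [1.0, 0.011, 0.0, 0.0]
contact_force: [-2.5, 0.7, 5.9]
gripper_width: 0.0
grasp_force: 3.1
```

```bash
python3 jog.py '0 0 2 0 0 0; 0 0 3 0 0 0'; python3 jog.py '0 0 -20 0 0 0; 0 0 -60 0 0 0; 0 0 -110 0 0 0; 0 0 -150 0 0 0; 0 0 -200 0 0 0; 0 0 -220 0 0 0; 0 0 -220 0 0 0; 0 0 -220 0 0 0'
python3 - <<'E'
from h import *
c=arm.get_calibration("wrist"); im=arm.get_image("wrist"); cv2.imwrite("pics/w10.png",im)
for q in (-.08,0,.1,.2,.4): print(q,proj(c,[fx(45-90*np.cos(q),-60,68+90*np.sin(q))])[0].round(1))
m=(im.max(2)<60).astype(np.uint8); n,l,s,ce=cv2.connectedComponentsWithStats(m)
for i in range(1,n):
    if 30<s[i,4]<4000 and 290<ce[i][0]<350: print(s[i],ce[i].round(1))
side=arm.get_image("side"); c=arm.get_calibration("side"); cv2.imwrite("pics/side1.png",side)
for q in (-.08,0,.1,.2,.4): print('side',q,proj(c,[fx(45-90*np.cos(q),-60,68+90*np.sin(q))])[0].round(1))
u,v=proj(c,[fx(-45,-60,68)])[0].astype(int)
for img,t in((side,'now'),(cv2.imread("pics/side0.png"),'start')):
    p=img[v-25:v+15,u-20:u+20].max(2); y,x=np.nonzero(p<60); print(t,len(x),(x.mean()+u-20).round(1),(y.mean()+v-25).round(1),np.ptp(x),np.ptp(y))
print(arm.read_state()["position"])
E
```

```text
clock: 32.95
position: [585.9, -124.6, 89.0]
ee_rot: [1.0, 0.011, -0.0, 0.0]
contact_force: [-6.6, 2.0, 18.1]
gripper_width: -0.3
grasp_force: 8.9
clock: 33.75
position: [585.7, -124.1, 306.0]
ee_rot: [1.0, 0.011, -0.0, -0.0]
contact_force: [-0.4, 0.4, -1.9]
gripper_width: 0.4
grasp_force: 0.0
-0.08 [317.4 203. ]
0 [317.4 204.9]
0.1 [317.4 206.5]
0.2 [317.4 207.4]
0.4 [317.4 206.5]
[312 200  14  11  95] [318.2 205. ]
[314 291   8  43 283] [317.4 313.1]
[288 302  13  10 114] [294.3 306.6]
[286 314  14   3  41] [292.7 315. ]
side -0.08 [368.4 281.4]
side 0 [368.5 279.3]
side 0.1 [368.8 276.6]
side 0.2 [369.4 273.7]
side 0.4 [371.7 267.8]
now 56 379.8 283.6 35 11
start 58 380.0 283.3 35 12
[ 585.29257135 -124.22895941  304.57084205]
```

```bash
python3 - <<'E'
from h import *
a=cv2.imread("pics/side0.png");b=cv2.imread("pics/side1.png")
A=cv2.cvtColor(a,6);B=cv2.cvtColor(b,6); c=arm.get_calibration("side")
u0,v0=proj(c,[fx(-45,-60,68)])[0]
best=min(((int(A[y,x]),x,y) for y in range(int(v0)-12,int(v0)+15) for x in range(int(u0)-5,int(u0)+25)));print('darkest start',best)
_,x,y=best
for r in (9,13):
    t=A[y-r:y+r+1,x-r:x+r+1]; S=B[y-r-15:y+r+16,x-r-15:x+r+16]
    m=cv2.matchTemplate(S,t,cv2.TM_CCOEFF_NORMED); print(cv2.minMaxLoc(m)[1],np.array(cv2.minMaxLoc(m)[3])-15)
def patch(P):
    u,v=proj(c,[P])[0].astype(int); return a[v,u].tolist(),b[v,u].tolist()
print('rod',[patch(fx(0,y,55)) for y in (-50,-15,0,15,55)])
print('green seat',[patch(place([*GREEN[:2],GREEN[2]],[[k,0,32]])[0]) for k in (-60,0,60)])
s=arm.read_state();print(s["clock"],s["gripper_width"])
E
```

```text
darkest start (24, 369, 280)
0.9787383079528809 [0 1]
0.9638510942459106 [0 1]
rod [([171, 166, 163], [180, 175, 173]), ([115, 157, 179], [181, 177, 176]), ([65, 143, 172], [174, 169, 167]), ([61, 137, 166], [169, 165, 163]), ([76, 115, 134], [172, 167, 165])]
green seat [([76, 76, 77], [72, 135, 162]), ([77, 84, 76], [68, 138, 168]), ([75, 75, 75], [82, 113, 128])]
33.85 0.055177610965559495
```

```bash
python3 - <<'E'
from h import *
A=cv2.cvtColor(cv2.imread("pics/side0.png"),6);B=cv2.cvtColor(cv2.imread("pics/side1.png"),6)
up=lambda I,x,y,r:cv2.resize(I[y-r:y+r+1,x-r:x+r+1],None,fx=10,fy=10,interpolation=cv2.INTER_CUBIC)
for n,x,y,r in(('ball',369,280,7),('head',402,272,8),('plate corner',375,300,7)):
    m=cv2.matchTemplate(up(B,x,y,r+4),up(A,x,y,r),cv2.TM_CCOEFF_NORMED); _,v,_,p=cv2.minMaxLoc(m); print(n,v,(np.array(p)-40)/10)
E
```

```text
ball 0.9957512021064758 [0.  0.8]
head 0.9980001449584961 [0.  0.1]
plate corner 0.9993060827255249 [0. 0.]
```

```bash
python3 - <<'E'
from h import *
a=cv2.imread("pics/side0.png");b=cv2.imread("pics/side1.png"); c=arm.get_calibration("side")
for y in (62,15,-15,-50):
    u,v=proj(c,[fx(0,y,52)])[0]; u=int(round(u)); v=int(round(v)); print(y,u,v,'start R',a[v-6:v+7,u,2].tolist(),'B',a[v-6:v+7,u,0].tolist(),'now R',b[v-6:v+7,u,2].tolist())
E
```

```text
62 359 248 start R [88, 91, 121, 158, 173, 163, 132, 104, 114, 125, 111, 90, 92] B [86, 84, 79, 76, 69, 70, 68, 76, 106, 124, 110, 87, 94] now R [87, 88, 109, 142, 163, 163, 151, 131, 125, 128, 112, 89, 92]
15 368 259 start R [179, 190, 183, 177, 175, 166, 150, 129, 119, 125, 144, 154, 143] B [162, 171, 135, 85, 66, 61, 64, 80, 103, 124, 149, 160, 148] now R [177, 190, 182, 172, 168, 163, 149, 130, 116, 122, 144, 155, 144]
-15 374 266 start R [140, 149, 164, 176, 176, 179, 191, 196, 181, 159, 148, 136, 122] B [147, 128, 101, 78, 71, 115, 173, 196, 184, 162, 152, 139, 126] now R [137, 144, 160, 171, 171, 176, 192, 197, 182, 160, 150, 137, 124]
-50 382 275 start R [205, 184, 164, 167, 168, 151, 118, 99, 101, 98, 92, 76, 56] B [65, 62, 121, 164, 176, 159, 122, 91, 87, 96, 99, 84, 63] now R [208, 186, 162, 164, 172, 167, 142, 108, 99, 97, 91, 76, 58]
```

```bash
python3 -c "
from bench import arm
print(arm.job_done())"
```

```text
the job is handed in; nothing more can be done
None
```

Job handed in at about 34 s: the brass rod is in the green cradle, the steel rod is seated and centred to about 1 mm under the closed jaw, and the lever is down on it. The lever slipped from the pinch twice and was pushed home with closed fingers, and I viewed 12 pictures against the limit of 10.

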